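# Guard the jar mill and inch it on the jog lever

### The arm

A 6-joint arm with a two-finger parallel gripper is mounted at the origin on the work surface. World frame = base frame: x ahead of the robot, y to its left, z up, the work surface at z = 0. Lengths are in m, angles in rad, forces in N, time in s.
With the tool pointing down it reaches from about 0.35 to 0.85 m from the base axis. Payload 8.1 kg.
Tool frame: the origin (TCP) lies at the very end of the fingers, on their centre line; the grasp point (between the pads) lies 19 mm behind it; z points along the fingers, y is the line along which they close (so a half turn about z gives the same grasp; the last joint's range is limited). The gripper opens to 93 mm and grips with 3 to 60 N. Pads are 15 mm wide; open, the fingers measure 128 mm over their backs; the gripper's body (75 mm by 188 mm) begins 65 mm behind the grasp point.
Start: joints at [-1.27, 0.13, 1.488, -0, 1.523, -0.085], TCP at [0.226, -0.556, 0.188] pointing down, gripper open.
Joint ranges: [-2.96, 2.96], [-0.89, 2.26], [0.02, 2.5], [-1.34, 4.48], [0, 2.73], [-2.66, 2.66]. Speed limits (rad/s): [2.39, 2.39, 2.79, 3.14, 3.14, 3.14].

### API

Orientations are given as [roll, pitch, yaw] about the fixed x, y, z axes, in that order (R = Rz(yaw) Ry(pitch) Rx(roll)).
In Python, from workcell import ctrl, grab_frame, get_calibration gives the robot as it stands. The module is installed in compiled form; this text tells all that it offers.
- The arm moves only by the shell command python3 -m inch 'ROWS'. ROWS is JSON, a list that holds one entry, the list of rows, each a list of 7 numbers: the closure, from -1 (fully open) to 1 (shut), so that 0 is half open, then the shift along the tool's x, y, z as a fraction of full scale, then the turn, a rotation vector about the tool's x, y, z as a fraction of full scale. In form: [[[gripper, x, y, z, ax, ay, az], ...]]. A call has 1 to 8 rows; each row is the pose to reach, as a shift and turn from the pose commanded when the call began, along the tool's axes at that moment; what a row does not reach only later rows make up. Full scale, the value 1, is 0.3 m for a shift and 45 degrees for a turn. A row lasts 1/12 s, in which the tool goes at most 41.7 mm and 7.16 degrees, less where a joint would pass 70% of its speed; a pose out of reach is approached as far as the arm can. A call with a number of a shift or a turn outside -1 to 1 is refused whole. A call with a gripper value outside its range is refused whole. The fingers move at their own pace and stop on an object; the grip force is fixed at half the most. Time passes only in rows, so rows that repeat a pose let the fingers close. It gives the time, the measured TCP pose, the force, the opening and the grip force at its end, in the units of the state.
- ctrl.read_state(): the state, without advancing time (a new reading comes with each control period).
- grab_frame(name): name is "side" or "top"; returns (picture, depth): 420x560x3 uint8, red, green, blue; 420x560 float32, m along the optical axis (not along the pixel's ray), 0 where there is no reading.
- get_calibration(name): a dict with "fx", "fy", "cx", "cy" (pixels), "rvec" (rotation vector, rad) and "tvec" (3), from world to camera coordinates, as OpenCV has them. Camera axes: x right, y down, z forward; pixel columns grow to the right and rows downward; lengths in m; the calibration is good to about 2 mm. A picture is of the moment at which its call begins. get_calibration takes no time and is no camera call.
- ctrl.hand_in(): hands the job in; it is judged then, once.
The state is a dict: "time_s": time; "qpos": joint angles; "qvel": joint speeds; "joint_efforts": joint torques, N m; "tcp_pos": TCP position; "orientation": TCP orientation; "wrist_force": force on the tool from outside, world axes, zero at the start; "wrist_torque": the same for the moment, N m; "opening": opening from 0.0 (shut) to 1.0 (fully open); "grasp_force": force on a finger pad.
Only numpy, scipy, OpenCV 4.12 (cv2) and the standard library are available. Lean on these libraries where they do the work, as an engineer would, in place of code of your own. Each camera call takes 0.05 s, during which the arm holds its last target. There are 200 camera calls.

### The job

The jar mill on the bench is loaded, but its yellow guard is still standing in the wooden rack. Slide the guard down into the slot along the front of the mill until it is fully home and let go of it; only then press the mill's spring-loaded jog lever down into its green slow band, without running it into the red, and keep it there: your program finishes while the arm is still holding the lever in the green. Leave the jar, the ware board, the mug and the glaze pot where they are.

Things in the scene. Friction and masses are not known exactly. Their poses are not given: they have to be found in the camera images.
- guard: the mill's guard: flat panel, yellow frame and clear pane, 180 mm wide (y), 8 mm thick (x), 150 mm high (z up), 0.2 to 0.4 kg. A black grip bar, 80 mm wide (y), 14 mm thick (x), 146 to 180 mm above the underside, stands mid-way along its top: pinch it there from above across its thickness. Origin: centre of the underside. Same both ways round. Starts upright in one of the rack's two slots
- rack: fixed block of brown wood, 170 (x) by 210 (y) by 45 mm high, origin at the centre of its underside. Two slots along its y, at x = -40 and +40 mm, each 11 mm wide, 183 mm long, 35 mm deep (floor 10 mm above the table). The guard stands in one and the ware board in the other, origins on the slot floor, in either order
- board: dark brown hardboard ware board standing in the other slot of the rack, 178 mm wide, 8 mm thick, 145 mm high, no grip; to be left alone. Origin: centre of the underside, axes as for the guard
- mill: fixed bench jar mill, origin on the table under its middle. Blue cabinet 90 mm high: x -124 to 130, y -170 to 170 mm. On it two black rollers along y (x -15 and 75 mm, tops at 143 mm) carry a white jar. The guard slot runs in an aluminium channel along its front (-x) side. The grey control box at the -y end (x -95 to 95, y -245 to -170, 130 mm high, red stop button to 154 mm) bears the jog lever
- slot_mouth (a point): middle of the mouth of the mill's guard slot, 90 mm above the table, level with the cabinet's top. The slot runs along the mill's y: 183 mm long, 11 mm wide (mill's x) between its walls, mouth chamfered 3 mm, 38 mm deep. Axes as the mill's
- slot_floor (a point): middle of the floor of the same slot, 52 mm above the table, straight under slot_mouth. The guard is home when its origin is here with its width along the slot; the grip bar's top is then 232 mm above the table
- jog (a joint): jog lever angle, rad: 0 at rest (sprung up on its stop, arm rising 0.25 rad above level towards its end), grows as pressed down, hard stop 0.75. Painted quadrant on its -y side: white to 0.26, green (slow) 0.26 to 0.48, middle 0.37, red (full speed) beyond. The spring always returns it: about 2 N on the pad starts it, 7 N in mid-green, 11 N at 0.6
- jog_pad (a point): centre of the top face of the lever's black palm pad, to be pressed from above; pad 46 mm along the arm, 44 mm along the mill's y, 14 mm thick. The arm points from the pivot to the mill's -x; the pad's centre is 105 mm along it and its top face 11 mm above the arm's axis. The pad's top is about 162 mm above the table at rest and 123 mm in mid-green
- jog_pivot (a point): pivot of the jog lever, at the front of the control box, 125 mm above the table; the lever turns about the mill's y axis through this point
- jar: white ceramic milling jar with black rubber bands and a steel lid, 100 mm in diameter, 180 mm long, lying along the mill's y on the rollers, 1.6 kg, loose. Origin in its middle, 178 mm above the table; top at 228 mm
- mug: grey clay mug, rim radius 43 mm, 95 mm high, handle at its +y; bystander. Origin: centre of the underside
- glaze: pot of glaze with a white cap and green label, radius 36 mm, 95 mm high; bystander. Origin: centre of the underside
Mind the look-alikes: they are no part of the job. Several things have the shape of the guard; the one meant has the colours described above.

How it is judged:
By the outcome, as a careful person would: the job done as asked, in the order asked, and still so for the second after the job is handed in, while the arm keeps its last pose, push and grip.
It also fails if it takes over 58 s, if anything falls off the work surface, if the arm or the gripper's body presses on something with over 40 N, if the wrist force passes 120 N, or if a joint passes its speed limit or range.

## Working session

There is one attempt and no reset: what is moved stays moved. The work goes in short steps, Python scripts to look and compute and a shell command to move; the robot and the scene stay as the last step left them, time stands still between calls to the robot, and variables do not carry over. Pictures are saved under pics/ and viewed, at most 12 in all, crops included, and the job is handed in when it is done.

```bash
mkdir -p pics; cat > h.py <<'E'
import numpy as np, cv2
from workcell import ctrl, grab_frame, get_calibration
def cal(n):
    c=get_calibration(n); K=np.array([[c['fx'],0,c['cx']],[0,c['fy'],c['cy']],[0,0,1]])
    R=cv2.Rodrigues(np.array(c['rvec'],float))[0]; return K,R,np.array(c['tvec'],float).ravel()
def ray(n,u,v,z):
    K,R,t=cal(n); o=-R.T@t; d=R.T@np.linalg.inv(K)@[u,v,1]; return o+d*(z-o[2])/d[2]
def cloud(n,D):
    K,R,t=cal(n); v,u=np.mgrid[:D.shape[0],:D.shape[1]]
    P=np.stack([(u-K[0,2])/K[0,0]*D,(v-K[1,2])/K[1,1]*D,D],-1); return (P-t)@R
def proj(n,p):
    K,R,t=cal(n); q=K@(R@np.array(p)+t); return q[:2]/q[2]
E
python3 - <<'E'
from h import *
for n in('top','side'):
    p,d=grab_frame(n); cv2.imwrite(f'pics/{n}0.png',p[...,::-1]); np.savez(f'{n}0.npz',p=p,d=d)
    K,R,t=cal(n); print(n,-R.T@t)
s=ctrl.read_state(); print(s)
E
```

```text
top [ 0.24153246 -0.07288965  1.75518564]
side [0.45128933 1.18514813 0.94897584]
{'time_s': 0.1, 'qpos': array([-1.27035836e+00,  1.31065500e-01,  1.48915477e+00,  2.17101173e-05,
        1.52302682e+00, -8.53713657e-02]), 'qvel': array([ 0.00010092, -0.00172231, -0.00186496, -0.00175301, -0.00082576,
        0.00097852]), 'joint_efforts': array([ 7.05215571e-04, -5.61338532e+01, -4.93096912e+01,  7.69935502e-02,
        2.91420787e-02, -9.07138497e-05]), 'tcp_pos': array([ 0.22566229, -0.55533592,  0.18661301]), 'orientation': array([-3.13994610e+00, -1.62674187e-04,  3.85808147e-01]), 'wrist_force': array([ 0.2036586 , -0.24333692,  0.06255431]), 'wrist_torque': array([ 0.04339904, -0.0244597 , -0.03404729]), 'grasp_force': 0.0, 'opening': 1.0011849645599415}
```

View pics/top0.png

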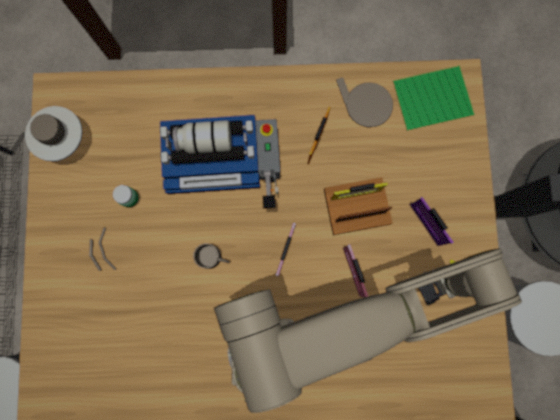

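View pics/side0.png

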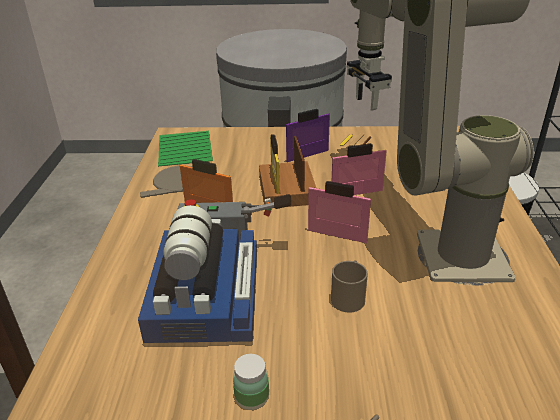

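The top view shows the mill at (210,155), its slot at (210,182) and the lever pad at (269,202). The rack is at (358,205), the mug at (208,256) and the glaze pot at (125,196).

Things that could be taken for the guard, by top pixel:
- yellow panel in the rack (358,190)
- board in the rack (362,214)
- orange panel (318,135)
- purple panel (430,222)
- pink panel (286,250)
- magenta panel (355,270)
- yellow bits near (450,265)

I choose the yellow one in the rack and will check it in a crop while measuring.

```bash
python3 - <<'E'
from h import *
a=np.load('top0.npz');p,d=a['p'],a['d'];b=np.load('side0.npz')
c1=cv2.resize(p[160:250,240:400],None,fx=5,fy=5,interpolation=2)[:450]
c1=cv2.resize(p[105:240,155:400],None,fx=3.2,fy=3.2,interpolation=cv2.INTER_CUBIC)
cv2.imwrite('pics/c1.png',c1[...,::-1])
W=cloud('top',d); H=cv2.cvtColor(p,cv2.COLOR_RGB2HSV)
def rep(name,m,lo,hi,box):
    u0,v0,u1,v1=box; M=np.zeros(m.shape,bool); M[v0:v1,u0:u1]=m[v0:v1,u0:u1]
    z=W[...,2]; M&=(z>lo)&(z<hi); P=W[M]
    r=cv2.minAreaRect((P[:,:2]*1000).astype(np.float32))
    print(name,len(P),'z',np.percentile(P[:,2],[5,50,95]).round(3),'rect mm',np.round(r[0],1),np.round(r[1],1),round(r[2],1), 'mean',P[:,:2].mean(0).round(4))
h,s,v=[H[...,i] for i in range(3)]
yel=(h>20)&(h<35)&(s>130)&(v>100); rep('yellow',yel,.1,.25,(320,170,400,230))
rep('bar',(v<60),.165,.25,(320,170,400,205))
rep('rack',(h<22)&(s>90),.03,.055,(318,170,400,240))
rep('board',(h<22),.12,.2,(320,195,400,240))
blue=(h>100)&(h<125)&(s>120); rep('blue',blue,.082,.098,(150,100,265,200))
rep('box',(s<60),.12,.14,(255,115,285,185))
rep('pad',(v<50),.14,.18,(255,185,285,215))
rep('slotlight',(s<60)&(v>120),.03,.1,(170,172,250,192))
rep('jar',(v>100)&(s<60),.2,.24,(165,110,255,160))
E
```

```text
yellow 95 z [0.142 0.161 0.168] rect mm [ 538.2 -345.5] [  9.  176.9] 8.7 mean [ 0.5372 -0.3453]
bar 99 z [0.17  0.191 0.197] rect mm [ 535.7 -346.5] [10.8 79.6] 9.4 mean [ 0.5347 -0.3462]
rack 2086 z [0.039 0.047 0.053] rect mm [ 499.7 -352.6] [172.1 212.7] 8.8 mean [ 0.4909 -0.3488]
board 191 z [0.126 0.155 0.162] rect mm [ 462.4 -343.1] [195.7  74.7] 76.0 mean [ 0.4584 -0.3561]
blue 1978 z [0.085 0.091 0.096] rect mm [698.7 165.9] [244.4 332.6] 2.1 mean [0.6728 0.1498]
box 983 z [0.126 0.132 0.139] rect mm [681.  -41.1] [229.4  73.7] 2.0 mean [ 0.6823 -0.0403]
pad 125 z [0.158 0.165 0.172] rect mm [501.3 -41.9] [33.1 40. ] 89.1 mean [ 0.501  -0.0418]
slotlight 484 z [0.056 0.091 0.097] rect mm [594.1 164.8] [ 36.3 212.5] 2.4 mean [0.5941 0.1627]
jar 1178 z [0.205 0.222 0.232] rect mm [721.6 175.1] [ 93.9 180.8] 2.2 mean [0.7179 0.1676]
```

View pics/c1.png

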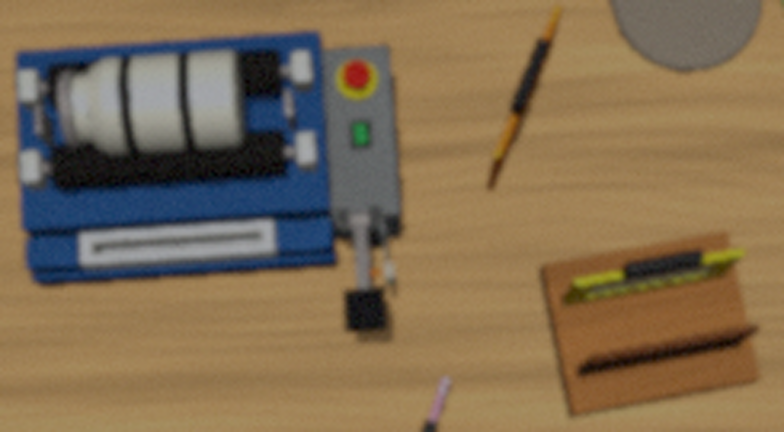

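The crop shows the yellow guard with its black bar in the rack's far slot at crop (660,270), the dark board in the near slot, and the lever pad at crop (365,310). The slot runs at crop (93–262,242). The choice of guard is confirmed.

I'm adding a conversion helper and refining the slot position. The first move then goes up and part of the way over.

```bash
cat >> h.py <<'E'
from scipy.spatial.transform import Rotation as Ro
def go(p,yaw_deg,cmd=None):
    "fractions for a move to TCP p, tool down, from measured (or commanded) pose"
    s=ctrl.read_state(); p0,o=(s['tcp_pos'],s['orientation']) if cmd is None else cmd
    R0=Ro.from_euler('xyz',o); R1=Ro.from_euler('xyz',[np.pi,0,np.radians(yaw_deg)])
    print('from',np.round(p0,4),np.round(np.degrees(o),2)); print('shift',np.round(R0.inv().apply(np.array(p)-p0)/.3,4),'turn',np.round(np.degrees((R0.inv()*R1).as_rotvec())/45,4))
E
python3 - <<'E'
from h import *
a=np.load('top0.npz');p=a['p'];b=np.load('side0.npz')
for n,p,box in(('top',a['p'],(165,170,255,194)),('side',b['p'],(225,235,262,305))):
    H=cv2.cvtColor(p,cv2.COLOR_RGB2HSV); m=((H[...,1]<70)&(H[...,2]>110)).astype(np.uint8)
    u0,v0,u1,v1=box; k=np.zeros_like(m); k[v0:v1,u0:u1]=m[v0:v1,u0:u1]
    N,l,st,_=cv2.connectedComponentsWithStats(k); i=1+st[1:,4].argmax(); c=cv2.findContours((l==i).astype(np.uint8),0,2)[0][0][:,0]
    q=np.array([ray(n,u,v,.09)[:2]*1000 for u,v in c],np.float32); r=cv2.minAreaRect(q); print(n,'channel',st[i],np.round(r[0],1),np.round(r[1],1),round(r[2],2))
    g=cv2.cvtColor(p,cv2.COLOR_RGB2GRAY)
    if n=='top':
        for u in(195,210,225):print(u,[(v,int(g[v,u]),round(ray(n,u,v,.09)[0],4)) for v in range(172,194,1)])
    else:
        for v in(250,270,285):print(v,[(u,int(g[v,u]),round(ray(n,u,v,.09)[0],4)) for u in range(228,262,2)])
E
python3 -m inch '[[[0,0,0,-0.38,0,0,0],[0,0,0,-0.38,0,0,-0.1],[0,0,0,-0.38,0,0,-0.3],[0,0.14,-0.03,-0.38,0,0,-0.45],[0,0.28,-0.06,-0.38,0,0,-0.6],[0,0.42,-0.09,-0.38,0,0,-0.75],[0,0.56,-0.12,-0.38,0,0,-0.85],[0,0.61,-0.127,-0.38,0,0,-0.85]]]'
python3 -c "
from h import *
go([.538,-.346,.25],98.8)"
```

```text
top channel [179 174  63  14 578] [594.3 163.2] [ 37.3 216.1] 2.13
195 [(172, 60, np.float64(0.6258)), (173, 55, np.float64(0.6222)), (174, 43, np.float64(0.6186)), (175, 47, np.float64(0.6151)), (176, 99, np.float64(0.6115)), (177, 145, np.float64(0.608)), (178, 156, np.float64(0.6044)), (179, 143, np.float64(0.6009)), (180, 112, np.float64(0.5973)), (181, 96, np.float64(0.5937)), (182, 121, np.float64(0.5902)), (183, 144, np.float64(0.5867)), (184, 157, np.float64(0.5831)), (185, 156, np.float64(0.5796)), (186, 133, np.float64(0.576)), (187, 97, np.float64(0.5725)), (188, 73, np.float64(0.569)), (189, 59, np.float64(0.5654)), (190, 44, np.float64(0.5619)), (191, 45, np.float64(0.5584)), (192, 77, np.float64(0.5549)), (193, 113, np.float64(0.5513))]
210 [(172, 60, np.float64(0.6242)), (173, 37, np.float64(0.6206)), (174, 49, np.float64(0.617)), (175, 101, np.float64(0.6135)), (176, 145, np.float64(0.6099)), (177, 158, np.float64(0.6064)), (178, 147, np.float64(0.6028)), (179, 118, np.float64(0.5992)), (180, 97, np.float64(0.5957)), (181, 112, np.float64(0.5921)), (182, 144, np.float
[... 2324 characters left out ...]
069)), (236, 225, np.float64(0.6021)), (238, 211, np.float64(0.5973)), (240, 143, np.float64(0.5925)), (242, 150, np.float64(0.5878)), (244, 214, np.float64(0.583)), (246, 188, np.float64(0.5782)), (248, 215, np.float64(0.5734)), (250, 69, np.float64(0.5686)), (252, 82, np.float64(0.5639)), (254, 47, np.float64(0.5591)), (256, 173, np.float64(0.5543)), (258, 166, np.float64(0.5495)), (260, 161, np.float64(0.5447))]
time_s: 0.77
tcp_pos: [0.3842, -0.4486, 0.3013]
orientation: [3.142, -0.002, 1.062]
wrist_force: [-0.1, 0.3, -0.2]
opening: 0.516
grasp_force: 0.0
from [ 0.3842 -0.4486  0.3013] [ 1.800e+02 -1.000e-01  6.085e+01]
shift [0.5482 0.281  0.1718] turn [ 8.000e-04 -2.100e-03 -8.433e-01]
```

```bash
python3 -m inch '[[[0,0.14,0.07,0.17,0,0,-0.15],[0,0.28,0.14,0.17,0,0,-0.3],[0,0.42,0.21,0.17,0,0,-0.45],[0,0.548,0.281,0.17,0,0,-0.6],[0,0.548,0.281,0.17,0,0,-0.75],[0,0.548,0.281,0.17,0,0,-0.843],[0,0.548,0.281,0.17,0,0,-0.843],[0,0.548,0.281,0.17,0,0,-0.843]]]'
python3 - <<'E'
from h import *
go([.538,-.346,.154],98.8)
ims=[grab_frame('top')[0][160:250,310:420],grab_frame('side')[0][120:210,240:350]]
cv2.imwrite('pics/c2.png',np.hstack([cv2.resize(i,(400,327),interpolation=2) for i in ims])[...,::-1])
E
```

```text
time_s: 1.43
tcp_pos: [0.5354, -0.3503, 0.2498]
orientation: [-3.14, -0.001, 1.714]
wrist_force: [-0.2, -0.8, -0.1]
opening: 0.501
grasp_force: 0.0
from [ 0.5354 -0.3503  0.2498] [-1.7994e+02 -3.0000e-02  9.8180e+01]
shift [0.0128 0.011  0.3195] turn [-0.0014 -0.0008 -0.0137]
```

View pics/c2.png

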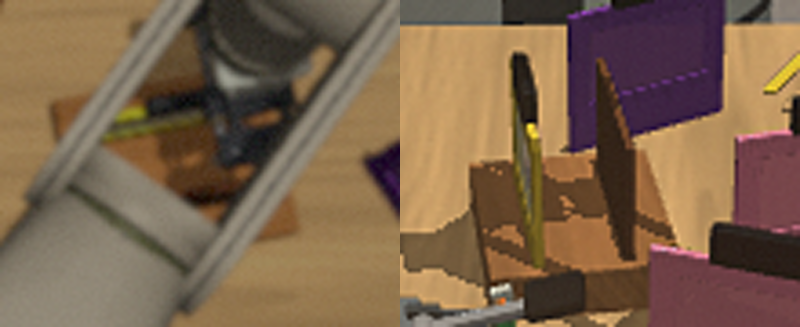

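The side crop shows the guard upright in the rack, with the bar top at crop (520,60) and the fingers still above the frame. The top crop shows the gripper over the bar.

```bash
python3 -c "
from h import *
go([.538,-.346,.154],98.8)"
python3 -m inch '[[[0,0,0,0.14,0,0,0],[0,0,0,0.2,0,0,0],[0,0,0,0.2,0,0,0]]]'
python3 -c "
from h import *
go([.538,-.346,.154],98.8)"
```

```text
from [ 0.5348 -0.3513  0.2504] [-179.98    0.     98.07]
shift [0.0159 0.0131 0.3215] turn [-0.0005  0.     -0.0161]
time_s: 1.78
tcp_pos: [0.5321, -0.3497, 0.1848]
orientation: [-3.136, -0.006, 1.712]
wrist_force: [0.0, 0.1, -1.1]
opening: 0.499
grasp_force: 0.0
from [ 0.5321 -0.3497  0.1848] [-179.66   -0.35   98.08]
shift [0.0088 0.0217 0.1026] turn [-0.0076 -0.0077 -0.016 ]
```

```bash
python3 -m inch '[[[0,0.013,0.017,0.05,0,0,-0.016],[0,0.013,0.017,0.112,0,0,-0.016],[0,0.013,0.017,0.112,0,0,-0.016],[0,0.013,0.017,0.112,0,0,-0.016]]]'
python3 -c "
from h import *
go([.538,-.346,.154],98.8)"
python3 -m inch '[[[0.6,0,0,0,0,0,0],[0.8,0,0,0,0,0,0],[1,0,0,0,0,0,0],[1,0,0,0,0,0,0],[1,0,0,0,0,0,0],[1,0,0,0,0,0,0]]]'
python3 -c "
from h import *
go([.538,-.346,.154],98.8)"
```

```text
time_s: 2.12
tcp_pos: [0.5392, -0.3464, 0.1574]
orientation: [-3.141, -0.001, 1.726]
wrist_force: [-0.8, -0.2, 0.5]
opening: 0.502
grasp_force: 0.0
from [ 0.5392 -0.3464  0.1574] [-1.7995e+02 -4.0000e-02  9.8900e+01]
shift [ 0.0018 -0.0039  0.0112] turn [-0.0011 -0.0009  0.0022]
time_s: 2.62
tcp_pos: [0.5403, -0.3461, 0.1574]
orientation: [3.141, 0.0, 1.728]
wrist_force: [0.5, 0.7, 1.5]
opening: 0.134
grasp_force: 30.0
from [ 0.5403 -0.3461  0.1574] [1.7997e+02 3.0000e-02 9.9010e+01]
shift [ 0.0015 -0.0074  0.0114] turn [0.0006 0.0006 0.0046]
```

Gripped: the opening is about 12.5 mm, matching the 14 mm bar. Now lifting.

```bash
python3 -m inch '[[[1,0,0,-0.04,0,0,0],[1,0,0,-0.1,0,0,0],[1,0,0,-0.2,0,0,0],[1,0,0,-0.33,0,0,0],[1,0,0,-0.46,0,0,0],[1,0,0,-0.6,0,0,0],[1,0,0,-0.74,0,0,0],[1,0,0,-0.81,0,0,0]]]'
python3 -c "
from h import *
go([.592,.165,.40],92.13)"
```

```text
time_s: 3.28
tcp_pos: [0.5402, -0.346, 0.4071]
orientation: [3.137, 0.005, 1.728]
wrist_force: [-0.1, -0.0, -1.0]
opening: 0.133
grasp_force: 30.0
from [ 0.5402 -0.346   0.4071] [179.72   0.29  99.01]
shift [1.6554 0.4372 0.0175] turn [0.0065 0.006  0.1529]
```

```bash
python3 -m inch '[[[1,0.1,0.026,0,0,0,0.01],[1,0.22,0.058,0,0,0,0.02],[1,0.34,0.09,0,0,0,0.03],[1,0.46,0.122,0,0,0,0.04],[1,0.58,0.154,0,0,0,0.05],[1,0.7,0.186,0,0,0,0.06],[1,0.78,0.207,0,0,0,0.07],[1,0.83,0.22,0,0,0,0.077]]]'
python3 -c "
from h import *
go([.592,.165,.40],92.13)"
```

```text
time_s: 3.95
tcp_pos: [0.5661, -0.0864, 0.4009]
orientation: [3.141, -0.001, 1.67]
wrist_force: [0.7, 0.3, -1.6]
opening: 0.134
grasp_force: 30.0
from [ 0.5661 -0.0864  0.4009] [ 1.7997e+02 -4.0000e-02  9.5680e+01]
shift [0.8252 0.1689 0.0037] turn [ 0.0007 -0.0009  0.0789]
```

```bash
python3 -m inch '[[[1,0.1,0.02,0,0,0,0.01],[1,0.22,0.044,0,0,0,0.02],[1,0.34,0.068,0,0,0,0.03],[1,0.46,0.092,0,0,0,0.04],[1,0.58,0.118,0,0,0,0.05],[1,0.7,0.144,0,0,0,0.06],[1,0.78,0.16,0,0,0,0.07],[1,0.825,0.169,0,0,0,0.079]]]'
python3 -m inch '[[[1,0,0,0.1,0,0,0],[1,0,0,0.22,0,0,0],[1,0,0,0.32,0,0,0],[1,0,0,0.35,0,0,0],[1,0,0,0.35,0,0,0],[1,0,0,0.35,0,0,0]]]'
python3 - <<'E'
from h import *
go([.592,.165,.27],92.13)
p,d=grab_frame('side');np.savez('side1.npz',p=p,d=d);q,e=grab_frame('top');np.savez('top1.npz',p=q,d=e)
cv2.imwrite('pics/c3.png',np.hstack([cv2.resize(p[150:350,140:340],(400,400),interpolation=2),cv2.resize(q[100:220,150:270],(400,400),interpolation=2)])[...,::-1])
E
```

```text
time_s: 4.62
tcp_pos: [0.5922, 0.165, 0.4001]
orientation: [-3.141, -0.001, 1.608]
wrist_force: [0.6, 0.1, -1.7]
opening: 0.136
grasp_force: 30.0
time_s: 5.12
tcp_pos: [0.5928, 0.1615, 0.2963]
orientation: [3.141, -0.0, 1.605]
wrist_force: [0.3, -0.8, -0.7]
opening: 0.131
grasp_force: 30.0
from [0.5928 0.1615 0.2963] [179.99  -0.    91.98]
shift [ 0.0119 -0.0024  0.0875] turn [ 0.0003 -0.0001 -0.0033]
```

View pics/c3.png

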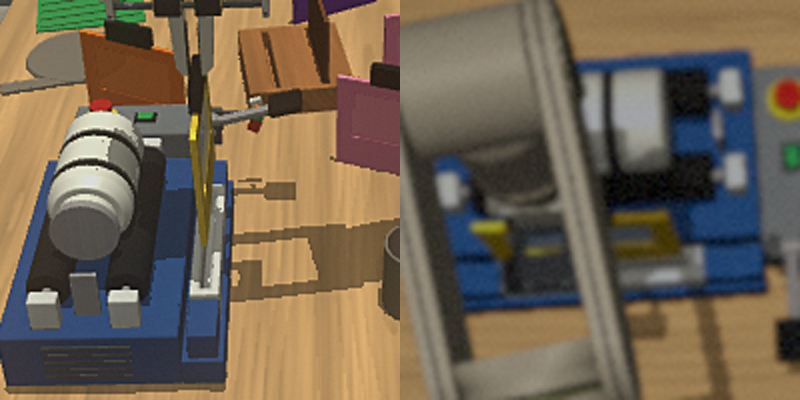

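The side crop shows the guard hanging upright just above the channel, with its lower near corner at about pixel (242,272). The top crop shows it over the slot, partly hidden by the arm. Next I measure the guard against the slot within the same views.

```bash
python3 - <<'E'
from h import *
def rayy(n,u,v,y):
    K,R,t=cal(n); o=-R.T@t; D=R.T@np.linalg.inv(K)@[u,v,1]; return o+D*(y-o[1])/D[1]
a=np.load('side1.npz');p=a['p'];H=cv2.cvtColor(p,cv2.COLOR_RGB2HSV)
yel=(H[...,0]>20)&(H[...,0]<35)&(H[...,1]>150)&(H[...,2]>60)
yel[:,:225]=0;yel[:,255:]=0;yel[:180]=0;yel[300:]=0
v=np.where(yel.any(1))[0];print('rows',v.min(),v.max())
s=ctrl.read_state();print(s['tcp_pos'])
for r in range(v.max()-60,v.max()+1,6):
    u=np.where(yel[r])[0]; print(r,u.min(),u.max(),[rayy('side',c,r,s['tcp_pos'][1]+.09)[[0,2]].round(4) for c in(u.min()-.5,u.max()+.5)])
b=np.load('side0.npz')['p'];g=cv2.cvtColor(b,cv2.COLOR_RGB2GRAY).astype(int)
for r in range(240,302,3): print(r,ray('side',242,r,.09)[1].round(3),g[r,234:254])
W=cloud('side',a['d']);P=W[yel];print('guard x vs y',np.polyfit(P[:,1],P[:,0],1),'z fit tilt',np.polyfit(P[:,2],P[:,0]-.592,1),P[:,1].min(),P[:,1].max())
t=np.load('top1.npz');q=cv2.cvtColor(t['p'],cv2.COLOR_RGB2HSV);y2=(q[...,0]>20)&(q[...,0]<35)&(q[...,1]>130);y2[:155]=0;y2[195:]=0;y2[:,:160]=0;y2[:,262:]=0
vv,uu=np.where(y2);print('top yellow u',uu.min(),uu.max())
W=cloud('top',t['d']);P=W[y2&(W[...,2]>.12)];print(P[:,:].min(0),P.max(0))
E
```

```text
rows 187 272
[0.59400577 0.16162311 0.29832309]
212 235 245 [array([0.5884, 0.316 ]), array([0.565, 0.316])]
218 235 246 [array([0.5894, 0.3005]), array([0.5637, 0.3006])]
224 235 246 [array([0.5904, 0.2848]), array([0.5645, 0.2849])]
230 236 246 [array([0.5893, 0.2689]), array([0.5654, 0.269 ])]
236 236 245 [array([0.5904, 0.2527]), array([0.5685, 0.2528])]
242 237 244 [array([0.5892, 0.2363]), array([0.5716, 0.2364])]
248 238 245 [array([0.5881, 0.2196]), array([0.5703, 0.2197])]
254 239 244 [array([0.5869, 0.2027]), array([0.5735, 0.2027])]
260 239 243 [array([0.588 , 0.1854]), array([0.5767, 0.1855])]
266 240 242 [array([0.5868, 0.1679]), array([0.58 , 0.168])]
272 241 242 [array([0.5856, 0.1502]), array([0.581 , 0.1502])]
240 0.051 [80 81 70 44 48 71 74 78 79 77 76 77 75 77 77 76 77 80 76 44]
243 0.064 [ 80  79  65  42  47 123 230 215 211 218 219 218 218 214 215 217 218 221
 133  36]
246 0.077 [ 82  73  49  43  56 154 225 211 200 171 139 140 137 122 154 206 216 221
 107  45]
249 0.09 [ 80  73  42  40  67 191 221 214 194 147  93 106 104 103 179 221 217 221
 104  50]
252 0.102 [ 7
[... 1050 characters left out ...]
69 150 221 214 176 188 214 215 215  69  80
  82  62]
288 0.239 [ 57 148 222 213 213 180 118  76 185 215 211 173 200 214 213 179  69  77
  79  73]
291 0.249 [ 70 187 215 211 204 165  83  81 221 216 210 159 213 211 213 175  72  79
  82  76]
294 0.26 [ 85 225 213 209 210 196 166 170 217 211 208 192 211 214 212 137  74  75
  81  69]
297 0.27 [ 92 177 168 166 165 164 164 168 167 139 139 139 140 141 141  90  84  79
  80  65]
300 0.28 [65 80 78 79 78 79 79 79 77 78 78 79 79 81 79 63 87 83 84 54]
guard x vs y [-0.08197362  0.60122498] z fit tilt [-0.08139942  0.01016889] 0.0785114417977021 1.185148132448299
top yellow u 172 235
[ 0.24153246 -0.07288965  0.12797298] [0.66972347 0.24892735 1.75518564]
```

```bash
python3 -m inch '[[[1,0.01,0.01,0.06,0,0,-0.003],[1,0.01,0.01,0.12,0,0,-0.003],[1,0.01,0.01,0.165,0,0,-0.003],[1,0.01,0.01,0.165,0,0,-0.003],[1,0.01,0.01,0.165,0,0,-0.003],[1,0.01,0.01,0.165,0,0,-0.003]]]'
python3 - <<'E'
from h import *
def rayy(n,u,v,y):
    K,R,t=cal(n); o=-R.T@t; D=R.T@np.linalg.inv(K)@[u,v,1]; return o+D*(y-o[1])/D[1]
go([.597,.1645,.2474],92.13)
p=grab_frame('side')[0];np.savez('side2.npz',p=p);go([.597,.1645,.2474],92.13)
H=cv2.cvtColor(p,cv2.COLOR_RGB2HSV)
yel=(H[...,0]>20)&(H[...,0]<35)&(H[...,1]>120)&(H[...,2]>60)
yel[:,:225]=0;yel[:,255:]=0;yel[:180]=0;yel[300:]=0
v=np.where(yel.any(1))[0];print('rows',v.min(),v.max())
for r in range(v.max()-40,v.max()+1,4):
    u=np.where(yel[r])[0]; print(r,u.min(),u.max(),rayy('side',u.min()-.5,r,.2545)[[0,2]].round(4))
cv2.imwrite('pics/c4.png',cv2.resize(p[220:310,200:280],(640,720)[0:2],interpolation=cv2.INTER_NEAREST)[:600,:,::-1]) if 0 else cv2.imwrite('pics/c4.png',cv2.resize(p[230:305,200:290],(720,600),interpolation=cv2.INTER_NEAREST)[...,::-1])
E
```

```text
time_s: 5.72
tcp_pos: [0.5964, 0.1647, 0.2472]
orientation: [3.14, -0.0, 1.608]
wrist_force: [0.5, 0.7, -1.5]
opening: 0.135
grasp_force: 30.0
from [0.5964 0.1647 0.2472] [ 1.7988e+02 -2.0000e-02  9.2120e+01]
shift [-0.0007  0.0021 -0.0005] turn [ 0.0026 -0.0004 -0.0003]
from [0.5965 0.1648 0.2475] [ 1.7985e+02 -2.0000e-02  9.2120e+01]
shift [-0.0009  0.0015  0.0002] turn [ 0.0033 -0.0005 -0.0002]
rows 195 289
249 236 245 [0.5923 0.219 ]
253 236 245 [0.593  0.2078]
257 237 245 [0.5915 0.1964]
261 237 244 [0.5923 0.1849]
265 237 244 [0.593  0.1732]
269 238 244 [0.5915 0.1615]
273 238 243 [0.5922 0.1496]
277 239 243 [0.5907 0.1376]
281 239 243 [0.5915 0.1255]
285 240 243 [0.5899 0.1132]
289 240 242 [0.5907 0.1008]
```

View pics/c4.png

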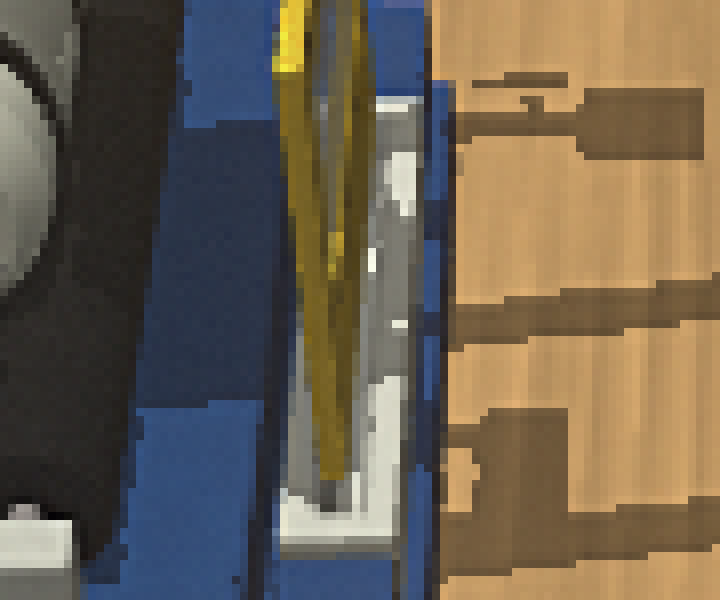

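The crop shows the guard's lower near corner at crop (332,478), centred in x on the slot end at crop (332,500). In y it is within the chamfer. Lowering gently.

```bash
python3 -m inch '[[[1,-0.004,0,0.01,0,0,0],[1,-0.004,0,0.02,0,0,0],[1,-0.004,0,0.03,0,0,0],[1,-0.004,0,0.04,0,0,0],[1,-0.004,0,0.048,0,0,0],[1,-0.004,0,0.055,0,0,0],[1,-0.004,0,0.06,0,0,0],[1,-0.004,0,0.06,0,0,0]]]'
```

```text
time_s: 6.43
tcp_pos: [0.5955, 0.1634, 0.2268]
orientation: [-3.141, 0.0, 1.608]
wrist_force: [-0.3, -0.0, -2.4]
opening: 0.132
grasp_force: 30.0
```

```bash
python3 -m inch '[[[1,0,0,0.015,0,0,0],[1,0,0,0.03,0,0,0],[1,0,0,0.045,0,0,0],[1,0,0,0.06,0,0,0],[1,0,0,0.07,0,0,0],[1,0,0,0.08,0,0,0],[1,0,0,0.085,0,0,0],[1,0,0,0.085,0,0,0]]]'
```

```text
time_s: 7.1
tcp_pos: [0.5955, 0.1634, 0.2014]
orientation: [-3.141, 0.0, 1.608]
wrist_force: [-0.4, -0.4, -1.8]
opening: 0.133
grasp_force: 30.0
```

Now feeling for the floor.

```bash
python3 -m inch '[[[1,0,0,0.004,0,0,0],[1,0,0,0.008,0,0,0],[1,0,0,0.011,0,0,0],[1,0,0,0.011,0,0,0]]]'
```

```text
time_s: 7.43
tcp_pos: [0.5963, 0.1633, 0.1994]
orientation: [3.14, 0.0, 1.608]
wrist_force: [-0.3, -1.1, 0.8]
opening: 0.135
grasp_force: 30.0
```

```bash
python3 -m inch '[[[1,0,0,0.003,0,0,0],[1,0,0,0.006,0,0,0],[1,0,0,0.006,0,0,0]]]'
```

```text
time_s: 7.68
tcp_pos: [0.5972, 0.1633, 0.1993]
orientation: [3.137, -0.0, 1.608]
wrist_force: [0.0, -1.6, 7.3]
opening: 0.138
grasp_force: 30.1
```

The guard is seated: the floor was felt at TCP z 0.1993, against 0.1994 predicted. Releasing and rising.

```bash
python3 -m inch '[[[0.4,0,0,0,0,0,0],[0.2,0,0,0,0,0,0],[0.2,0,0,0,0,0,0],[0.2,0,0,0,0,0,0],[0.2,0,0,-0.05,0,0,0],[0.2,0,0,-0.12,0,0,0],[0.2,0,0,-0.22,0,0,0],[0.2,0,0,-0.34,0,0,0]]]'
python3 -m inch '[[[0.6,-0.12,0,0,0,0,0],[0.8,-0.25,0,0,0,0,0],[1,-0.38,0,0,0,0,0],[1,-0.5,0,0,0,0,0],[1,-0.58,0,0,0,0,0],[1,-0.6,0,0,0,0,0],[1,-0.6,0,0,0,0,0]]]'
python3 - <<'E'
from h import *
p,d=grab_frame('side');q,e=grab_frame('top')
cv2.imwrite('pics/c5.png',np.hstack([cv2.resize(p[150:350,140:340],(400,400),interpolation=2),cv2.resize(q[100:220,160:280],(400,400),interpolation=2)])[...,::-1])
W=cloud('top',e);v=q.max(2);M=(v<60)&(W[...,2]>.215)&(W[...,2]<.25);M[:165]=0;M[200:]=0;M[:,:160]=0;M[:,260:]=0
P=W[M];print('bar',len(P),np.median(P,0) if len(P) else 0)
go([.505,-.042,.20],92.13)
E
```

```text
time_s: 8.35
tcp_pos: [0.5943, 0.1633, 0.2971]
orientation: [-3.137, 0.001, 1.608]
wrist_force: [0.3, 0.3, 0.9]
opening: 0.398
grasp_force: 0.0
time_s: 8.93
tcp_pos: [0.6023, -0.0182, 0.2984]
orientation: [-3.141, -0.0, 1.605]
wrist_force: [-0.1, 0.7, 0.0]
opening: 0.006
grasp_force: 0.0
bar 99 [0.58785003 0.16501322 0.23348073]
from [ 0.6024 -0.0157  0.2986] [-1.7998e+02 -4.0000e-02  9.2120e+01]
shift [-0.0758 -0.3274  0.3287] turn [-0.0005 -0.0009 -0.0003]
```

View pics/c5.png

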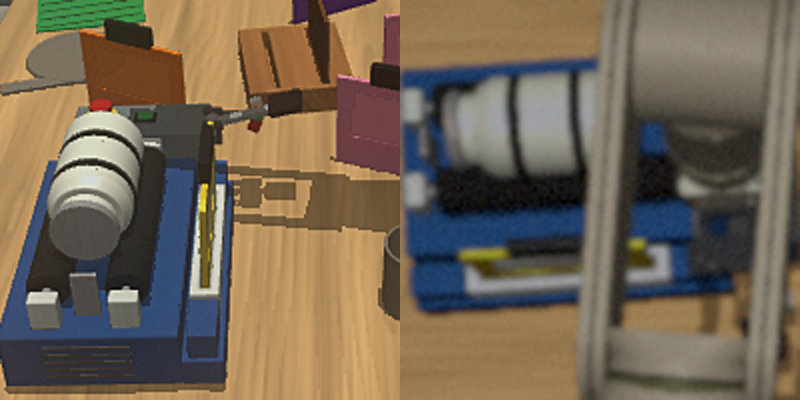

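Both crops show the guard seated in the channel (bar top z 0.233 against 0.232 nominal), released, and the jar undisturbed.

Now the lever, with closed fingers. I turn the tool so its narrow side lies along the lever arm.

```bash
python3 -m inch '[[[1,-0.02,-0.08,0,0,0,0.15],[1,-0.04,-0.16,0,0,0,0.3],[1,-0.06,-0.24,0,0,0,0.45],[1,-0.08,-0.3,0,0,0,0.6],[1,-0.09,-0.345,0,0,0,0.75],[1,-0.09,-0.345,0,0,0,0.9],[1,-0.09,-0.345,0,0,0,1],[1,-0.09,-0.345,0,0,0,1]]]'
python3 -m inch '[[[1,0,0,0,0,0,0.15],[1,0,0,0,0,0,0.3],[1,0,0,0,0,0,0.45],[1,0,0,0,0,0,0.6],[1,0,0,0,0,0,0.75],[1,0,0,0,0,0,0.9],[1,0,0,0,0,0,1],[1,0,0,0,0,0,1]]]'
python3 - <<'E'
from h import *
p,d=grab_frame('side');go([.5,-.042,.18],2.13);W=cloud('side',d)
m=(p.max(2)<75)&(W[...,2]>.13)&(W[...,2]<.19);m[:190]=0;m[215:]=0;m[:,:262]=0;m[:,300:]=0
print(m.sum(),np.percentile(W[m],[5,50,95],0).round(3))
E
```

```text
time_s: 9.7
tcp_pos: [0.5, -0.0456, 0.2991]
orientation: [3.141, -0.001, 0.821]
wrist_force: [-0.1, 0.4, 0.0]
opening: 0.003
grasp_force: 0.0
time_s: 10.37
tcp_pos: [0.5002, -0.046, 0.2987]
orientation: [-3.141, 0.0, 0.038]
wrist_force: [0.0, 0.1, -0.5]
opening: 0.004
grasp_force: 0.0
from [ 0.5002 -0.0461  0.2987] [-1.7998e+02  1.0000e-02  2.4400e+00]
shift [ 1.000e-04 -1.370e-02  3.958e-01] turn [-0.0004  0.0002  0.0068]
202 [[ 0.477 -0.054  0.147]
 [ 0.498 -0.028  0.161]
 [ 0.521 -0.015  0.167]]
```

```bash
python3 -m inch '[[[1,0,-0.013,0.1,0,0,0],[1,0,-0.013,0.2,0,0,0],[1,0,-0.013,0.3,0,0,0],[1,0,-0.013,0.36,0,0,0],[1,0,-0.013,0.4,0,0,0],[1,0,-0.013,0.43,0,0,0],[1,0,-0.013,0.45,0,0,0],[1,0,-0.013,0.45,0,0,0]]]'
python3 -m inch '[[[1,0,0,0.015,0,0,0],[1,0,0,0.03,0,0,0],[1,0,0,0.045,0,0,0],[1,0,0,0.06,0,0,0],[1,0,0,0.07,0,0,0],[1,0,0,0.08,0,0,0],[1,0,0,0.08,0,0,0]]]'
```

```text
time_s: 11.08
tcp_pos: [0.4998, -0.0431, 0.1634]
orientation: [-3.141, 0.001, 0.039]
wrist_force: [-0.7, -0.4, -0.5]
opening: 0.007
grasp_force: 0.0
time_s: 11.67
tcp_pos: [0.4994, -0.0433, 0.139]
orientation: [-3.141, 0.001, 0.037]
wrist_force: [-0.3, -0.1, 1.0]
opening: 0.008
grasp_force: 0.0
```

The force is lower than expected, so I'll look.

```bash
python3 - <<'E'
from h import *
print(ctrl.read_state()['wrist_force'],ctrl.read_state()['tcp_pos'])
p,d=grab_frame('side');q,_=grab_frame('top');np.savez('s3.npz',p=p,d=d)
cv2.imwrite('pics/c6.png',np.hstack([cv2.resize(p[150:250,200:320],(480,400),interpolation=2),cv2.resize(q[160:230,240:300],(320,400),interpolation=2)])[...,::-1])
E
```

```text
[-0.26650994 -0.13930661  1.04188195] [ 0.49943753 -0.0432907   0.13904332]
```

View pics/c6.png

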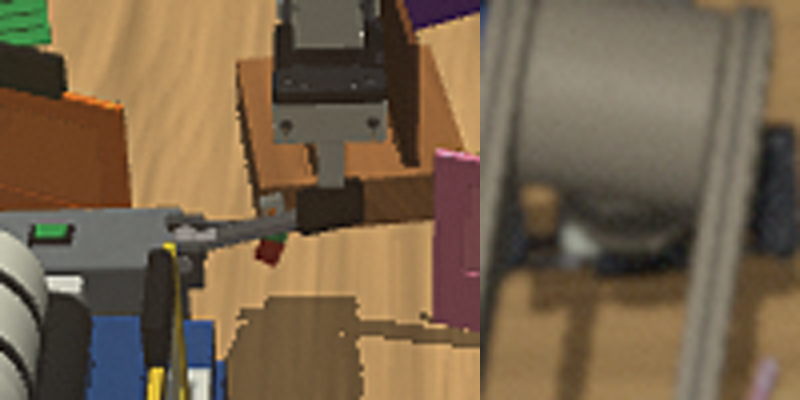

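```bash
python3 - <<'E'
from h import *
for f in('side0.npz','s3.npz'):
    a=np.load(f);p,W=a['p'],cloud('side',a['d'])
    m=(p.max(2)<75)&(W[...,1]>-.1)&(W[...,1]<.02)&(W[...,0]<.53)&(W[...,0]>.44)&(W[...,2]<.175);m[:185]=0;m[220:]=0;m[:,:265]=0;m[:,305:]=0
    v,u=np.where(m);P=W[m];print(f,m.sum(),'u',u.min(),u.max(),'v',v.min(),v.max(),np.percentile(P,[2,50,98],0).round(3).tolist())
for th in(0,.2,.25,.37):
    a=.25-th;c,s=np.cos(a),np.sin(a)
    print(th,[proj('side',(.602-.105*c+k*s-.0,-.042+.022,.125+.105*s+k*c)).round(1) for k in(.011,-.003)], proj('side',(.602,-.02,.125)).round(1))
E
```

```text
side0.npz 193 u 272 290 v 195 208 [[0.476, -0.055, 0.149], [0.498, -0.027, 0.161], [0.521, -0.013, 0.168]]
s3.npz 189 u 272 290 v 194 208 [[0.476, -0.054, 0.148], [0.498, -0.027, 0.161], [0.52, -0.012, 0.169]]
0 [array([280.1, 202.9]), array([281.4, 207.1])] [244.2 214.1]
0.2 [array([282.2, 209.2]), array([282.5, 213.4])] [244.2 214.1]
0.25 [array([282.5, 210.8]), array([282.5, 215. ])] [244.2 214.1]
0.37 [array([282.7, 214.6]), array([282.2, 218.8])] [244.2 214.1]
```

```bash
python3 - <<'E'
from h import *
a=np.load('s3.npz');W=cloud('side',a['d'])
print('tcp proj',proj('side',(.4994,-.026,.139)).round(1))
for r in range(180,212,2): print(r,a['p'][r,283],W[r,283].round(3), W[r,276].round(3))
b=np.load('top0.npz');W=cloud('top',b['d'])
for r in range(192,214,2): print(r,b['p'][r,269],W[r,269].round(3),W[r,264].round(3),W[r,275].round(3))
s=ctrl.read_state();print(s['qpos'],s['joint_efforts'])
E
```

```text
tcp proj [281.6 208.6]
180 [99 93 80] [0.492 0.039 0.268] [0.509 0.047 0.273]
182 [98 93 80] [0.492 0.038 0.262] [0.509 0.048 0.268]
184 [100  94  80] [0.492 0.043 0.259] [0.51  0.039 0.256]
186 [98 93 80] [ 0.495 -0.03   0.209] [ 0.529 -0.349  0.014]
188 [98 91 78] [ 0.494 -0.024  0.206] [ 0.529 -0.339  0.013]
190 [98 93 80] [ 0.495 -0.023  0.2  ] [ 0.529 -0.329  0.011]
192 [99 91 79] [ 0.495 -0.03   0.19 ] [ 0.526 -0.263  0.044]
194 [98 91 78] [ 0.495 -0.024  0.188] [ 0.525 -0.245  0.048]
196 [87 80 68] [ 0.495 -0.031  0.177] [ 0.525 -0.244  0.041]
198 [43 32 23] [ 0.496 -0.042  0.163] [ 0.515 -0.05   0.158]
200 [48 37 27] [ 0.495 -0.029  0.165] [ 0.514 -0.033  0.163]
202 [45 36 27] [ 0.495 -0.019  0.165] [ 0.514 -0.028  0.159]
204 [45 33 24] [ 0.495 -0.017  0.16 ] [ 0.514 -0.024  0.155]
206 [34 23 17] [ 0.495 -0.017  0.154] [ 0.514 -0.021  0.151]
208 [191 148  99] [ 0.503 -0.238 -0.001] [ 0.514 -0.02   0.145]
210 [184 145  93] [ 0.503 -0.22   0.004] [ 0.525 -0.221  0.003]
192 [117 109 108] [ 0.536 -0.043  0.149] [ 0.564 -0.022  0.002] [ 0.537 -0.062  0.139]
194 [103  99  94] [ 0.5
[... 320 characters left out ...]
[27 23 31] [ 0.5   -0.042  0.166] [ 0.5   -0.025  0.164] [ 0.5   -0.062  0.163]
204 [18 17 22] [ 0.492 -0.042  0.17 ] [ 0.494 -0.025  0.164] [ 0.492 -0.062  0.17 ]
206 [20 17 24] [ 0.486 -0.042  0.167] [ 0.486 -0.025  0.168] [ 0.486 -0.061  0.163]
208 [61 46 32] [ 0.504 -0.038  0.003] [ 0.481 -0.025  0.162] [ 0.504 -0.06  -0.   ]
210 [94 72 42] [ 0.496 -0.038  0.005] [ 0.498 -0.02   0.001] [ 0.496 -0.06   0.003]
212 [136 109  73] [ 0.49  -0.038  0.001] [ 0.49  -0.02   0.003] [ 0.489 -0.059  0.   ]
[-1.88716448e-01 -1.10365878e-01  1.81822732e+00  6.12534002e-05
  1.43398075e+00  1.34498355e+00] [-4.44879595e-03 -4.23782480e+01 -4.80483520e+01  3.12474906e-02
 -9.21585085e-02 -9.55034157e-04]
```

```bash
python3 - <<'E'
from h import *
p,d=grab_frame('side');W=cloud('side',d);s=ctrl.read_state();print(s['tcp_pos'],s['time_s'],s['wrist_force'],s['opening'])
for r in range(176,216,2): print(r,p[r,283],W[r,283].round(3), W[r,276].round(3))
print(np.abs(p.astype(int)-np.load('s3.npz')['p']).max())
print([proj('side',(.499,-.026,z)).round(0).tolist() for z in(.139,.15,.16,.17,.18)])
cv2.imwrite('pics/c7.png',cv2.resize(p[120:220,220:340],(720,600),interpolation=2)[...,::-1])
E
```

```text
[ 0.49993349 -0.04336051  0.1399614 ] 11.8167 [ 0.6199866  -0.48294644 -0.69233074] 0.0057181089486224934
176 [102  96  83] [0.491 0.05  0.286] [0.508 0.052 0.288]
178 [100  94  80] [0.491 0.048 0.279] [0.509 0.048 0.279]
180 [98 93 78] [0.492 0.043 0.271] [0.509 0.042 0.27 ]
182 [100  93  80] [0.492 0.043 0.265] [0.509 0.044 0.265]
184 [99 93 79] [0.492 0.042 0.259] [0.509 0.041 0.258]
186 [99 92 80] [ 0.494 -0.027  0.211] [ 0.53  -0.361  0.007]
188 [98 93 80] [ 0.494 -0.025  0.206] [ 0.529 -0.338  0.013]
190 [100  94  81] [ 0.495 -0.024  0.2  ] [ 0.529 -0.33   0.011]
192 [98 91 78] [ 0.495 -0.026  0.193] [ 0.526 -0.261  0.045]
194 [101  94  81] [ 0.495 -0.028  0.185] [ 0.525 -0.248  0.047]
196 [72 65 54] [ 0.495 -0.04   0.171] [ 0.525 -0.24   0.044]
198 [46 36 28] [ 0.496 -0.04   0.165] [ 0.515 -0.054  0.156]
200 [47 37 28] [ 0.495 -0.032  0.163] [ 0.515 -0.04   0.158]
202 [46 36 27] [ 0.495 -0.018  0.166] [ 0.514 -0.03   0.158]
204 [44 35 25] [ 0.495 -0.015  0.161] [ 0.514 -0.021  0.158]
206 [35 27 21] [ 0.495 -0.017  0.153] [ 0.514 -0.016  0.154]
208 [189 147  96] [ 0.503 -0.232  0.003] [ 0.514 -0.013  0.149]
210 [184 145  94] [ 0.503 -0.222  0.003] [ 0.525 -0.221  0.003]
212 [183 143  94] [ 0.503 -0.211  0.003] [ 0.525 -0.211  0.003]
214 [183 143  94] [ 0.502 -0.203  0.   ] [ 0.525 -0.204 -0.001]
191
[[282.0, 209.0], [282.0, 205.0], [282.0, 202.0], [282.0, 199.0], [281.0, 196.0]]
```

View pics/c7.png

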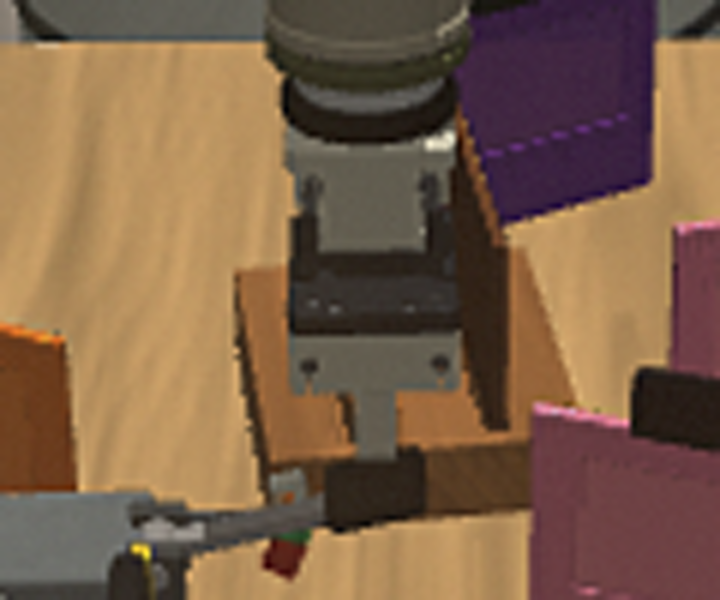

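The crop shows the fingertip ending at about crop (375,455), just at the pad's top, with the lever still at rest. The reported TCP z looks lower than the picture. I'll compare with the earlier picture where the guard was held.

```bash
python3 - <<'E'
from h import *
a=np.load('side1.npz');p=a['p'];W=cloud('side',a['d'])
print('tcp proj',proj('side',(.594,.1616,.2983)).round(),'bar top',proj('side',(.594,.2,.331)).round())
for u in(231,239,248):
    print(u)
    for r in range(150,206,4): print(r,p[r,u],W[r,u].round(3))
cv2.imwrite('pics/c8.png',cv2.resize(p[130:230,180:300],(720,600),interpolation=2)[...,::-1])
E
```

```text
tcp proj [237. 196.] bar top [234. 193.]
231
150 [43 38 34] [0.599 0.16  0.416]
154 [66 61 54] [0.598 0.168 0.41 ]
158 [92 90 78] [0.598 0.173 0.403]
162 [101  97  83] [0.599 0.171 0.392]
166 [102  97  84] [0.6   0.172 0.383]
170 [103  99  85] [0.601 0.169 0.371]
174 [103  98  85] [0.602 0.167 0.36 ]
178 [103  98  83] [0.602 0.172 0.352]
182 [104  98  85] [0.603 0.167 0.339]
186 [97 99 88] [0.604 0.167 0.329]
190 [100  58  28] [ 0.657 -0.181  0.103]
194 [106  57  27] [ 0.658 -0.181  0.089]
198 [110  56  25] [ 0.659 -0.18   0.075]
202 [120 126 124] [ 0.643 -0.071  0.131]
239
150 [41 37 31] [0.577 0.196 0.434]
154 [40 35 28] [0.577 0.196 0.425]
158 [70 71 63] [0.581 0.172 0.402]
162 [70 72 65] [0.582 0.17  0.392]
166 [53 52 49] [0.583 0.168 0.381]
170 [32 31 30] [0.583 0.169 0.371]
174 [92 74 51] [0.584 0.164 0.358]
178 [40 32 26] [0.589 0.132 0.329]
182 [42 34 26] [0.587 0.154 0.331]
186 [40 32 22] [0.586 0.168 0.33 ]
190 [44 36 26] [0.584 0.184 0.329]
194 [46 37 29] [0.583 0.197 0.326]
198 [44 37 28] [0.584 0.199 0.318]
202 [44 37 27] [0.583 0.206 0.311]
248
150 [38 34 27] [0.558 0.199 0.436]
154 [41 35 28] [0.558 0.198 0.426]
158 [203 158 103] [ 0.643 -0.578 -0.003]
162 [198 156 101] [ 0.64  -0.542  0.   ]
166 [207 161 103] [ 0.638 -0.512  0.   ]
170 [211 164 108] [ 0.636 -0.485 -0.001]
174 [202 159 104] [ 0.632 -0.448  0.004]
178 [206 162 105] [ 0.631 -0.429 -0.001]
182 [203 159 104] [ 0.628 -0.393  0.004]
186 [195 154 100] [ 0.626 -0.368  0.003]
190 [201 160 104] [ 0.624 -0.343  0.002]
194 [200 159 103] [ 0.623 -0.324 -0.001]
198 [194 152 100] [ 0.62  -0.297 -0.   ]
202 [202 158 100] [ 0.619 -0.273 -0.   ]
```

View pics/c8.png

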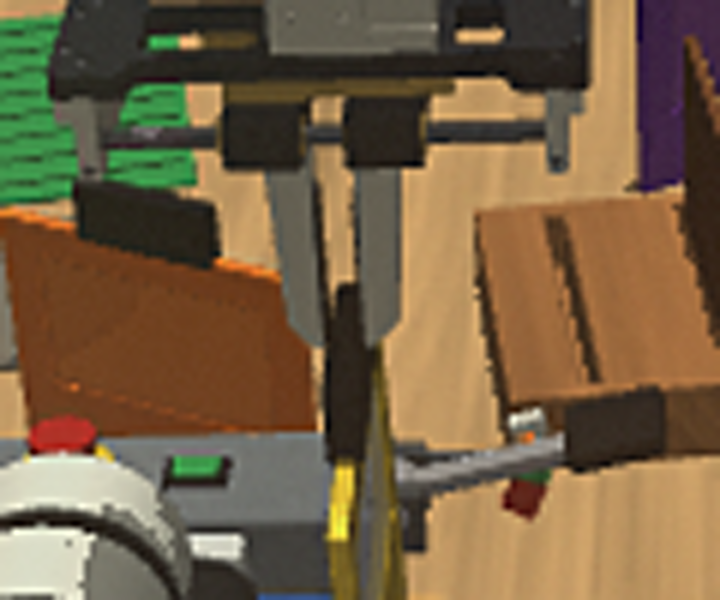

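In this picture too the finger ends sit about 30 mm higher than the reported TCP. The guard's seat was confirmed independently by the bar height, so that stands. I'll find the pad by touch and measure the press from there.

```bash
for i in 1; do python3 -m inch '[[[1,0,0,0.01,0,0,0],[1,0,0,0.02,0,0,0],[1,0,0,0.02,0,0,0]]]'; done
python3 -m inch '[[[1,0,0,0.01,0,0,0],[1,0,0,0.02,0,0,0],[1,0,0,0.02,0,0,0]]]'
python3 -m inch '[[[1,0,0,0.01,0,0,0],[1,0,0,0.02,0,0,0],[1,0,0,0.02,0,0,0]]]'
```

```text
time_s: 12.07
tcp_pos: [0.4998, -0.0433, 0.1333]
orientation: [-3.142, 0.0, 0.037]
wrist_force: [1.0, 0.1, 1.0]
opening: 0.005
grasp_force: 0.7
time_s: 12.32
tcp_pos: [0.4996, -0.0434, 0.1273]
orientation: [3.142, 0.0, 0.037]
wrist_force: [0.6, -0.0, 1.3]
opening: 0.007
grasp_force: 1.1
time_s: 12.57
tcp_pos: [0.4996, -0.0434, 0.1212]
orientation: [3.142, 0.0, 0.037]
wrist_force: [-0.1, 0.1, 2.7]
opening: 0.003
grasp_force: 1.5
```

```bash
cat > lev.py <<'E'
from h import *
p,d=grab_frame('side');W=cloud('side',d)
a0=np.load('side0.npz')
def pad(p,W):
    m=(p.max(2)<75)&(W[...,1]>-.08)&(W[...,1]<.02)&(W[...,0]<.53)&(W[...,0]>.44)&(W[...,2]<.178)&(W[...,2]>.08);m[:185]=0;m[235:]=0;m[:,:265]=0;m[:,305:]=0
    v,u=np.where(m);b=W[m]; return m.sum(),u.min(),u.max(),v.min(),v.max(),np.median(b,0).round(4), np.percentile(b[:,2],98).round(4)
print(pad(a0['p'],cloud('side',a0['d'])));print(pad(p,W));s=ctrl.read_state();print(s['tcp_pos'],s['wrist_force'])
np.savez('lev.npz',p=p,d=d)
E
python3 lev.py
```

```text
(np.int64(193), np.int64(272), np.int64(290), np.int64(195), np.int64(208), array([ 0.4981, -0.0274,  0.1608]), np.float64(0.1681))
(np.int64(180), np.int64(271), np.int64(291), np.int64(198), np.int64(211), array([ 0.4954, -0.0261,  0.1503]), np.float64(0.156))
[ 0.49975407 -0.04338657  0.12150717] [-0.49304405 -0.82004543  3.08256324]
```

The lever is moving: the pad has dropped about 11 mm. Pressing most of the remaining 28 mm, then checking.

```bash
python3 -m inch '[[[1,0,0,0.015,0,0,0],[1,0,0,0.03,0,0,0],[1,0,0,0.045,0,0,0],[1,0,0,0.058,0,0,0],[1,0,0,0.067,0,0,0],[1,0,0,0.067,0,0,0],[1,0,0,0.067,0,0,0]]]'; python3 lev.py
```

```text
time_s: 13.2
tcp_pos: [0.4989, -0.0434, 0.101]
orientation: [-3.142, 0.002, 0.037]
wrist_force: [-4.9, -0.5, 6.7]
opening: 0.006
grasp_force: 3.4
(np.int64(193), np.int64(272), np.int64(290), np.int64(195), np.int64(208), array([ 0.4981, -0.0274,  0.1608]), np.float64(0.1681))
(np.int64(180), np.int64(271), np.int64(292), np.int64(205), np.int64(216), array([ 0.493 , -0.0248,  0.1309]), np.float64(0.1361))
[ 0.49891881 -0.04341129  0.10110576] [-5.11489121 -1.03037235  7.28327975]
```

```bash
python3 -m inch '[[[1,0,0,0.008,0,0,0],[1,0,0,0.016,0,0,0],[1,0,0,0.023,0,0,0],[1,0,0,0.023,0,0,0],[1,0,0,0.023,0,0,0],[1,0,0,0.023,0,0,0]]]'; python3 lev.py
python3 - <<'E'
from h import *
p=np.load('lev.npz')['p'];b=np.load('side0.npz')['p']
cv2.imwrite('pics/c9.png',cv2.resize(p[180:240,230:310],(800,600),interpolation=2)[...,::-1])
s=[ctrl.read_state()['qvel']];print(s)
E
```

```text
time_s: 13.75
tcp_pos: [0.4991, -0.0434, 0.0944]
orientation: [-3.142, 0.002, 0.037]
wrist_force: [-5.3, -0.3, 7.6]
opening: 0.007
grasp_force: 3.9
(np.int64(193), np.int64(272), np.int64(290), np.int64(195), np.int64(208), array([ 0.4981, -0.0274,  0.1608]), np.float64(0.1681))
(np.int64(170), np.int64(271), np.int64(292), np.int64(207), np.int64(218), array([ 0.4933, -0.0261,  0.1236]), np.float64(0.1293))
[ 0.49908769 -0.04340551  0.09442192] [-6.35822224 -1.27901838  7.52088677]
[array([ 0.00126394, -0.00134006, -0.00104772,  0.0012425 , -0.0004289 ,
       -0.00036943])]
```

View pics/c9.png

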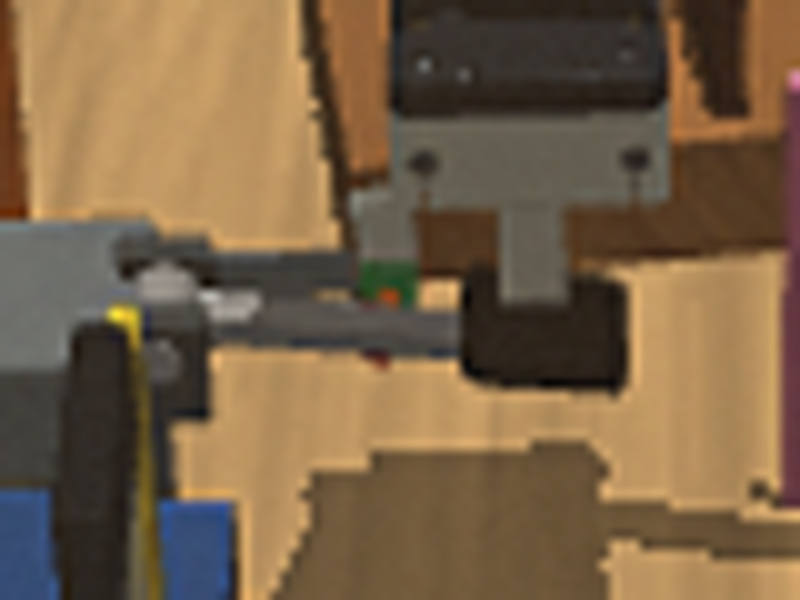

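The crop shows the lever pressed, with its orange pointer inside the green band at crop (390,297) and red only below the arm. The pad's drop of about 38 mm and the force of about 7.5 N both match mid-green, so I'm handing in.

```bash
python3 -c "
from workcell import ctrl
print(ctrl.hand_in())"
```

```text
the job is handed in; nothing more can be done
None
```

The guard is fully home in the mill's slot and released. The arm is holding the jog lever at about 0.37–0.41 rad, inside the green band, and the job was handed in at about 14 s.

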